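# Sweep the hair bits into the dresser tray

### The arm

A 6-joint arm with a two-finger parallel gripper is mounted at the origin on the work surface. World frame = base frame: x ahead of the robot, y to its left, z up, the work surface at z = 0. Lengths are in m, angles in rad, forces in N, time in s.
With the tool pointing down it reaches from about 0.275 to 0.825 m from the base axis. Payload 4.9 kg.
Tool frame: the origin (TCP) lies midway between the tips of the shut fingers; the grasp point (between the pads) lies 19 mm behind it (grip_point_offset is the distance from the TCP to the grasp point, in m); z points along the fingers, y is the line along which they close (so a half turn about z gives the same grasp; the last joint's range is limited). The gripper opens to 85 mm and grips with 20 to 120 N. Pads are 22 mm wide; open, the fingers measure 114 mm over their backs; the gripper's body (76 mm by 85 mm) begins 54 mm behind the grasp point. The pads swing forward as they close: fully open they stand 13 mm farther back than shut.
Start: joints at [1.081, 0.326, -0.193, 1.052, 0, 1.437], TCP at [0.192, 0.516, 0.231] pointing down, gripper open.
Joint ranges: [-2.65, 2.65], [-0.97, 1.79], [-1.3, 1.35], [-1.93, 2.1], [-1.47, 1.37], [-3.14, 3.14]. Speed limits (rad/s): [2.57, 2.57, 3.14, 3.14, 3.14, 3.14].

### API

Orientations are given as a rotation vector (axis times angle).
In Python, from cell import * gives the robot as it stands. Calls block until the motion is done:
- movep(position, orientation): joint-space move of the TCP to a pose.
- move_l(position, velocity=0.15, rot=None, until_force=None): straight line of the TCP; rot=None keeps the orientation; velocity is the mean speed in m/s. With until_force (N) it stops when the force on the tool has changed by that much, and returns True; else False.
- set_joints(angles): joint-space move.
- let_go() and grab(newtons=None): open the fingers fully, or close them until they stop; newtons is the grip in N (None keeps the last).
- sleep(seconds).
- ik(position, orientation): joint angles nearest the present ones, or None.
- get_state(): the state.
- grab_frame(name): name is "scene" or "side" or "wrist"; returns a dict with "img" (384x512x3 uint8, red, green, blue), "fx", "fy", "cx", "cy" (pixels), "cam_to_world" (4x4, takes a point from camera to world coordinates); the wrist camera has in their place "T_tool_cam" (4x4, takes a point from camera to tool coordinates, whose origin is the TCP and whose axes are the flange's). Camera axes: x right, y down, z forward; pixel columns grow to the right and rows downward; lengths in m; the calibration is good to about 2 mm. A picture is of the moment at which its call begins: read the wrist's pose just before it. There is no depth.
A pose or a line that the arm cannot do raises MotionError and nothing moves.
- sign_off(): hands the job in; it is judged then, once.
Trained networks look in the newest picture that a camera, given by its name, has taken for a name from the list of things; names that differ only in an ending like _2 or _b are one class to them, and where a whole thing is asked for, a point or a joint stands for the part that bears it (a point fixed in the world has none). Each returns a list of dicts, best first, with "score" (0 to 1); they miss things now and then, are a little off and sometimes report something else, mostly with a low value. They report only what shows in the picture. A call takes as long as a camera call.
- spot_in(camera, name): "centre" ([column, row] in pixels, amid what is visible of it).
- silhouettes(camera, name): "mask" (384x512 bool, what is visible of it) and "centre" ([column, row] in pixels, amid what is visible of it).
- tip_of(camera, name): "centre" ([column, row] in pixels: a listed point, or the origin of a listed thing).
The state is a dict: "clock": time; "q": joint angles; "joint_velocities": joint speeds; "tau": joint torques, N m; "position": TCP position; "eef_rot": TCP orientation; "contact_force": force on the tool from outside, world axes, zero at the start; "wrist_torque": the same for the moment, N m; "finger_gap": opening from 0.0 (shut) to 1.0 (fully open); "grasp_force": force on a finger pad.
Only numpy, scipy, OpenCV 4.12 (cv2) and the standard library are available. Lean on these libraries where they do the work, as an engineer would, in place of code of your own. Each camera call takes 0.05 s, during which the arm holds its last target. There are 200 camera calls.

### The job

Sweep the two hair cuffs and the steel clipper guard across the chest top, through the open front of the blue tray, until all three lie flat and wholly inside it. Only push them along the surface with the fingers: do not pinch or lift them, do not press hard on them, and leave everything else where it stands.

Things in the scene. Friction and masses are not known exactly. Their poses are not given: they have to be found in the camera images.
- tray: fixed blue plastic tray, 115 mm deep (its x) by 240 mm wide (its y). Walls 5 mm thick, 18 mm high on three sides: back (+x) and ends (+-y); the -x side is the open mouth, no wall or sill. Floor level with the chest top, so things slide straight in. Inside: x from -60 (mouth line) to +50 mm (back wall), y from -115 to +115 mm. Origin at chest-top height; +x points from the mouth inwards, z up
- tray_mouth (a point): middle of the tray's open mouth line at chest-top height, 60 mm from the tray's origin along its -x; axes as the tray's
- cuff_brass: loose brass-coloured hair cuff, a plain ring lying flat, 34 mm outside, 22 mm hole, 14 mm high, about 20 g; origin at the centre of its underside, z up
- cuff_red: loose red plastic hair cuff, a plain ring lying flat, 34 mm outside, 22 mm hole, 14 mm high, about 20 g; origin at the centre of its underside, z up
- guard: loose steel clipper guard lying flat, a rectangular comb-like block 32 mm (its x, teeth towards +x) by 46 mm (its y) by 14 mm high, about 40 g; origin at the centre of its underside, z up
- jar: bystander: closed jar of hair cream, green lid, 70 mm across, 60 mm high; origin at the centre of its underside
- comb: bystander: black wide-tooth afro comb lying flat, 71 mm (its x, teeth towards -x) by 160 mm (its y), 8 mm high; origin under its middle
- spray: bystander: clear spray bottle with a lever trigger, 68 mm across, 203 mm high; origin at the centre of its underside
- wig_head: bystander: black plastic wig stand head, 170 mm across, 285 mm high; origin at the centre of its base
- brush: bystander: brush lying along its x, handle to -x; origin under its middle
- clipper: bystander: black electric hair clipper lying along its x, about 194 mm long, 46 mm wide, 37 mm high; origin under its middle

How it is judged:
At the end, for the whole second after the job is handed in: Both cuffs and the clipper guard lie flat on the floor (undersides below 6 mm), at rest, between the tray's three walls and wholly past its mouth line (cuff centres at least 17 mm inside, guard centre at least 18 mm); none of the other things has moved more than 25 mm (x of cuff_brass in the frame of tray between -0.043 and 0.05 m and y of cuff_brass in the frame of tray between -0.115 and 0.115 m and height (world z) of each of cuff_brass, cuff_red, guard below 0.006 m and linear speed of each of cuff_brass, cuff_red, guard below 0.02 m/s and x of cuff_red in the frame of tray between -0.043 and 0.05 m and y of cuff_red in the frame of tray between -0.115 and 0.115 m and x of guard in the frame of tray between -0.042 and 0.05 m and y of guard in the frame of tray between -0.115 and 0.115 m and distance of each of jar, comb, spray, wig_head, brush, clipper from where it was at the start of the episode below 0.025 m); the robot touches nothing.
It fails at once if a cuff or the clipper guard is lifted off the chest top (more than 20 mm) (height (world z) of any of cuff_brass, cuff_red, guard above 0.02 m).
It fails at once if a cuff or the clipper guard is pinched or pressed hard by the fingers (over 15 N) (contact force between the fingers and cuff_brass above 15 N or contact force between the fingers and cuff_red above 15 N or contact force between the fingers and guard above 15 N).
It fails at once if one of the other things is disturbed (moved more than 25 mm) (distance of any of jar, comb, spray, wig_head, brush, clipper from where it was at the start of the episode above 0.025 m).
It also fails if it takes over 72 s, if anything falls off the work surface, if the arm or the gripper's body presses on something with over 40 N, if the wrist force passes 120 N, or if a joint passes its speed limit or range.

## Working session

There is one attempt and no reset: what is moved stays moved. The work goes in short steps, each a Python script; the robot and the scene stay as the last script left them, time stands still between calls to the robot, and variables do not carry over. Pictures are saved under pics/ and viewed, at most 10 in all, crops included, and the job is handed in when it is done.

```bash
mkdir -p pics
cat > h.py <<'E'
from cell import *
import numpy as np, cv2
def ray(f,px,z):
    T=np.array(f["cam_to_world"]); d=T[:3,:3]@[(px[0]-f["cx"])/f["fx"],(px[1]-f["cy"])/f["fy"],1]
    return T[:3,3]+d*(z-T[2,3])/d[2]
def save(f,n): cv2.imwrite(f"pics/{n}.png",cv2.cvtColor(f["img"],cv2.COLOR_RGB2BGR))
E
python3 - <<'E'
from h import *
np.set_printoptions(precision=3,suppress=True)
for c in("scene","side"):
    f=grab_frame(c);save(f,c+"0");print(c,np.array(f["cam_to_world"])[:3,3])
    for n,z in dict(tray=0,tray_mouth=0,cuff_brass=0,cuff_red=0,guard=0,jar=0,comb=0,spray=0,wig_head=0,brush=0,clipper=0).items():
        for r in tip_of(c,n)[:2]: print(n,round(r["score"],2),np.round(r["centre"]),ray(f,r["centre"],z)[:2])
E
```

```text
scene [ 1.129 -0.398  1.246]
tray 0.92 [272. 154.] [0.526 0.202]
tray_mouth 0.75 [259. 165.] [0.535 0.137]
cuff_brass 0.48 [224. 216.] [ 0.61  -0.073]
cuff_red 0.42 [218. 195.] [ 0.537 -0.041]
guard 0.41 [198. 189.] [ 0.476 -0.078]
jar 0.92 [250. 243.] [ 0.736 -0.069]
comb 0.7 [317.  98.] [0.447 0.499]
comb 0.59 [305. 210.] [0.761 0.139]
spray 0.77 [175. 293.] [ 0.716 -0.336]
wig_head 0.6 [317. 101.] [0.455 0.489]
brush 0.87 [110. 249.] [ 0.477 -0.412]
clipper 0.8 [346. 148.] [0.674 0.417]
side [ 0.447 -1.225  1.124]
tray 0.56 [232. 180.] [0.538 0.194]
tray 0.44 [242. 222.] [ 0.551 -0.037]
tray_mouth 0.89 [230. 188.] [0.527 0.143]
cuff_brass 0.5 [264. 231.] [ 0.62  -0.089]
cuff_red 0.41 [240. 222.] [ 0.546 -0.036]
cuff_red 0.4 [264. 229.] [ 0.622 -0.079]
guard 0.49 [220. 232.] [ 0.477 -0.075]
guard 0.34 [265. 230.] [ 0.622 -0.085]
jar 0.67 [294. 223.] [ 0.724 -0.063]
comb 0.85 [294. 184.] [0.761 0.138]
spray 0.57 [314. 288.] [ 0.731 -0.341]
spray 0.56 [242. 222.] [ 0.552 -0.035]
brush 0.79 [230. 318.] [ 0.478 -0.417]
brush 0.64 [256. 141.] [0.66  0.436]
clipper 0.67 [256. 141.] [0.661 0.435]
```

Run:
```python
import cv2
for n,(x,y) in dict(scene0=(150,80),side0=(170,110)).items():
    i=cv2.imread(f"pics/{n}.png"); cv2.imwrite(f"pics/{n}c.png",cv2.resize(i[y:y+150,x:x+200],None,fx=4,fy=4,interpolation=cv2.INTER_CUBIC))
```

```text
(no output)
```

View pics/scene0c.png

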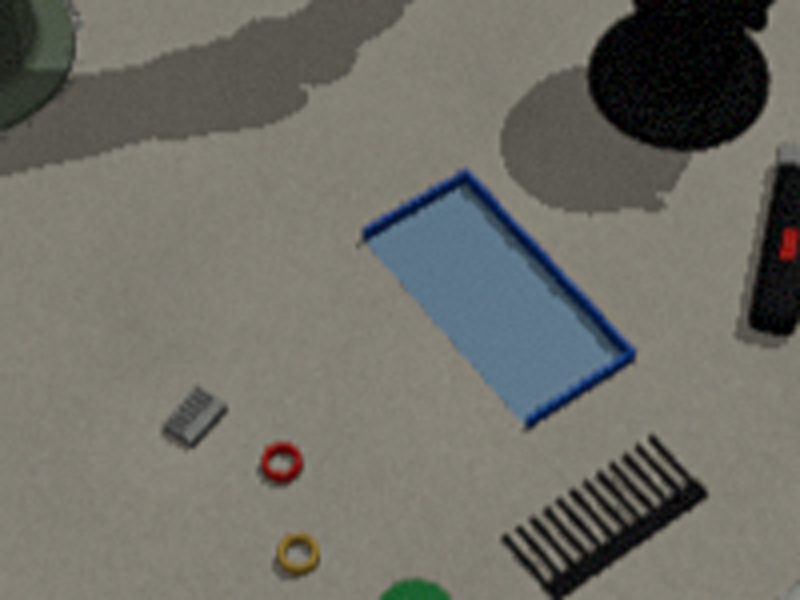

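View pics/side0c.png

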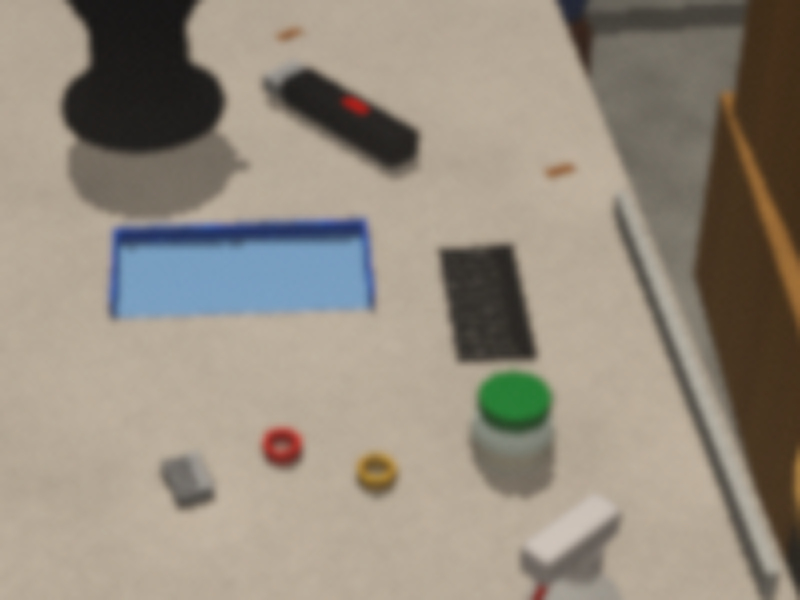

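The mouth faces world −y, with the guard, red cuff and brass cuff all in front of it and the jar off to the right of brass. Next I'll shut the fingers, move above the loose things and measure them with the wrist camera.

```bash
cat >> h.py <<'E'
from scipy.spatial.transform import Rotation as Ro
np.set_printoptions(precision=4,suppress=True)
def rot(d):
    d=np.r_[d[:2],0]/np.hypot(*d[:2]); return Ro.from_matrix(np.c_[d,np.cross([0,0,-1],d),[0,0,-1]]).as_rotvec()
def wrist():
    s=get_state(); f=grab_frame("wrist"); T=np.eye(4); T[:3,:3]=Ro.from_rotvec(s["eef_rot"]).as_matrix(); T[:3,3]=s["position"]
    f["cam_to_world"]=T@np.array(f["T_tool_cam"]); return f
def find(f,cam,n,z=.007):
    out=[]
    for r in silhouettes(cam,n)[:2]:
        c=cv2.findContours(r["mask"].astype(np.uint8),cv2.RETR_EXTERNAL,cv2.CHAIN_APPROX_NONE)[0]
        if not c: continue
        c=max(c,key=cv2.contourArea)[:,0]
        p=np.array([ray(f,q,z)[:2] for q in c])*1000
        b=cv2.minAreaRect(p.astype(np.float32)); out.append((round(r["score"],2),np.array(b[0]),np.array(b[1]),b[2]))
    return out
E
python3 - <<'E'
from h import *
f=grab_frame("scene")
for q in [(240,140.7),(281.7,186.7)]: print("mouth corner",ray(f,q,0))
for q in [(266,123),(308,168)]: print("back corner top",ray(f,q,.018))
f=grab_frame("side")
for q in [(170+112/4,110+318/4),(170+374/4,110+310/4)]: print("side mouth corner",ray(f,q,0))
grab(20)
movep([.54,-.1,.36],rot((0,1)))
f=wrist();save(f,"w1")
for n in("cuff_brass","cuff_red","guard"): print(n,find(f,"wrist",n))
for n in("tray","tray_mouth"): print(n,[(r["score"],ray(f,r["centre"],0)) for r in tip_of("wrist",n)[:1]])
s=get_state();print(s["clock"],s["position"],s["q"])
E
```

```text
mouth corner [0.4134 0.1519 0.    ]
mouth corner [0.6474 0.1408 0.    ]
back corner top [0.4226 0.2644 0.018 ]
back corner top [0.6566 0.2493 0.018 ]
side mouth corner [0.4118 0.1519 0.    ]
side mouth corner [0.6483 0.134  0.    ]
cuff_brass [(0.57, array([619.8372, -80.4726]), array([29.416 , 30.7857]), 46.48417282104492)]
cuff_red [(0.77, array([545.8375, -40.2846]), array([33.0908, 31.8975]), 0.11367109417915344)]
guard [(0.74, array([465.9834, -69.5229]), array([32.3821, 44.5426]), 12.75533390045166)]
tray []
tray_mouth []
4.9167 [ 0.54   -0.0996  0.36  ] [-0.3169  0.2764  0.064   1.3584  0.      1.2532]
```

View pics/w1.png

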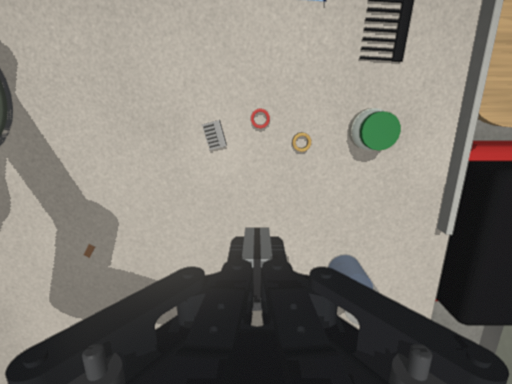

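The picture shows the guard at (215,136), red at (260,119), brass at (301,142) and the jar at (380,130). Measured sizes match the given ones. Brass has to be steered left to clear the tray's end wall. I'll push red first, with a check midway.

```bash
cat >> h.py <<'E'
M=np.array([.530,.1445]); D=np.array([.0635,.998]); U=np.array([.998,-.0635])
tray=lambda p:np.array([(p-M)@D-.06,(p-M)@U])
world=lambda x,y:M+(x+.06)*D+y*U
Z=.006
def push(name,p,half,ty,tx=-.015,mid=.5):
    t=world(tx,ty); p=np.array(p); off=half+.011
    d=(t-p)/np.linalg.norm(t-p); a=p-d*(off+.025)
    movep([*a,.09],rot(d)); move_l([*a,Z],.12)
    c=p+mid*(t-p); move_l([*(c-d*off),Z],.07)
    f=wrist(); save(f,"mid_"+name); r=find(f,"wrist",name); print(name,"mid expect",c*1000,"tcp",get_state()["position"],r,"F",get_state()["contact_force"])
    return c
def finish(p,half,ty,tx=-.015,v=.07):
    t=world(tx,ty); p=np.array(p); off=half+.011; d=(t-p)/np.linalg.norm(t-p)
    q=np.array(get_state()["position"][:2]); a=p-d*(off+.006)
    b=q-d*.006; move_l([*b,Z],.08)
    move_l([*a,Z],.08,rot=rot(d)); move_l([*(t-d*off),Z],v)
    move_l([*(t-d*(off+.02)),Z],.12); move_l([*(t-d*(off+.02)),.09],.2)
E
python3 - <<'E'
from h import *
print(push("cuff_red",[.5458,-.0403],.017,.01),get_state()["clock"])
E
```

```text
cuff_red mid expect [544.3187  74.2375] tcp [0.5448 0.046  0.006 ] [(0.86, array([547.2417,  71.828 ]), array([35.8978, 34.7651]), 59.479576110839844)] F [-0.1597  0.2233  0.1281]
[0.5443 0.0742] 9.0583
```

View pics/mid_cuff_red.png

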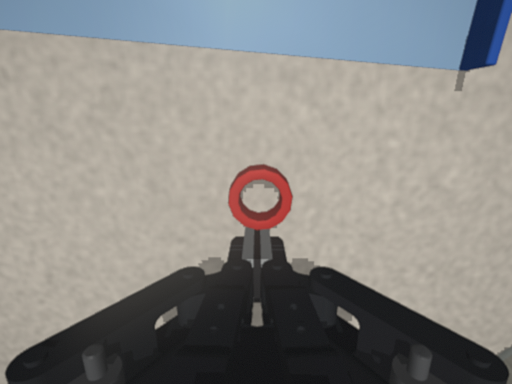

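Red sits centred ahead of the fingers at (260,196), and the mouth line runs from (0,29) to (460,69). I'll check the tray estimate against that line, then finish red and do the guard.

Run:
```python
from h import *
f=wrist()
for q in [(0,29),(460,69)]: print("mouth in tray frame",tray(ray(f,q,0)[:2]),ray(f,q,0))
finish([.5465,.072],.017,.01)
c=push("guard",[.466,-.0695],.023,-.055)
print(get_state()["clock"])
```

```text
mouth in tray frame [-0.0586 -0.1091] [0.4212 0.1528 0.    ]
mouth in tray frame [-0.0591  0.1161] [0.646 0.138 0.   ]
guard mid expect [471.9838  61.7012] tcp [0.4705 0.0276 0.006 ] [(0.67, array([483.0587,  58.8138]), array([49.7178, 33.9829]), 78.2486801147461), (0.2, array([566.0282, 140.9653]), array([ 1.1595, 48.8815]), 87.39812469482422)] F [-0.837  -0.2447  0.1134]
16.8167
```

View pics/mid_guard.png

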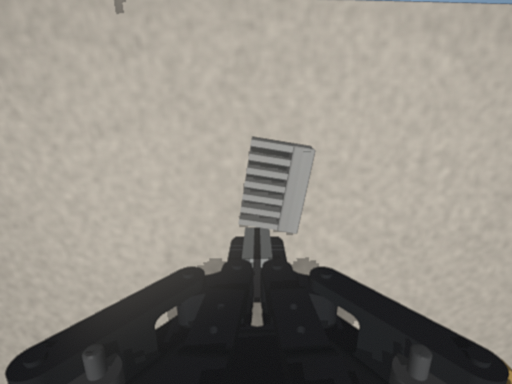

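The guard is tilted about 12° and its centre is 12 mm right of the pusher. I'll recentre and finish it, then check before starting brass.

```bash
python3 - <<'E'
from h import *
finish([.484,.0588],.026,-.05,tx=-.008)
f=wrist();save(f,"w2")
for n in("guard","cuff_red"): print(n,[(r[0],tray(r[1]/1000),r[2:]) for r in find(f,"wrist",n)])
c=push("cuff_brass",[.6198,-.0805],.017,.065)
print(get_state()["clock"])
E
python3 -c "
import cv2,numpy as np
cv2.imwrite('pics/two.png',cv2.resize(np.hstack([cv2.imread('pics/w2.png'),cv2.imread('pics/mid_cuff_brass.png')]),(800,300)))"
```

```text
guard [(0.81, array([-0.0277, -0.0795]), (array([33.5596, 47.5864]), 68.06614685058594))]
cuff_red [(0.81, array([-0.0167,  0.0109]), (array([35.0329, 35.0575]), 3.318023920059204))]
cuff_brass mid expect [608.7638  52.3912] tcp [0.6111 0.0243 0.006 ] [(0.88, array([613.5027,  50.1163]), array([33.7872, 36.8419]), 3.300318956375122)] F [-0.0565 -0.0414 -0.3975]
25.225
```

View pics/two.png

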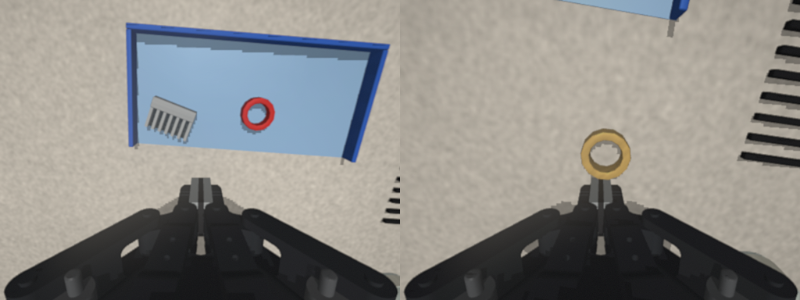

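The guard and red are inside: guard about 32 mm past the mouth, red about 43 mm. Brass is 3 mm right of the fingers' centre, so I'll recentre and finish.

Run:
```python
from h import *
finish([.6135,.0505],.017,.063)
movep([.54,.03,.30],rot((0,1)))
sleep(.5)
f=wrist();save(f,"w3")
for n in("cuff_brass","cuff_red","guard"): print(n,[(r[0],tray(r[1]/1000),r[2:]) for r in find(f,"wrist",n)])
print(get_state()["clock"])
```

```text
cuff_brass [(0.83, array([-0.016 ,  0.0631]), (array([31.533 , 35.0557]), 1.6576464176177979))]
cuff_red [(0.62, array([-0.0156,  0.01  ]), (array([34.1577, 34.8929]), 0.8325865268707275)), (0.38, array([-0.0131, -0.0005]), (array([251.5036, 108.7597]), 0.04290572926402092))]
guard [(0.75, array([-0.0272, -0.0797]), (array([33.4819, 49.2986]), 69.45504760742188))]
30.4583
```

View pics/w3.png

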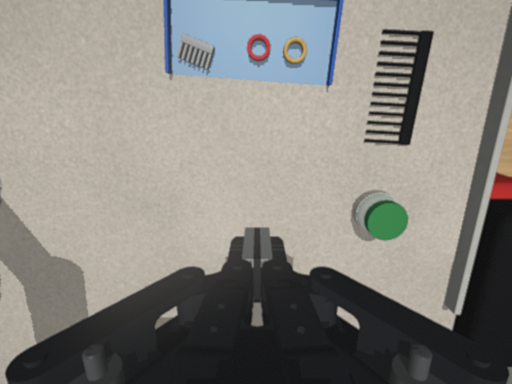

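The guard (196,54), red (259,47) and brass (294,50) all lie inside the tray with margin. The comb and jar look where they were, and the arm is clear.

```bash
python3 -c "
from h import *
print(sign_off())"
```

```text
the job is handed in; nothing more can be done
None
```

I handed the job in at about 30 s: both cuffs and the guard were pushed into the tray, and the last picture showed all three lying flat past the mouth line with the arm clear; the hand-in returned no verdict.

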